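Serve the rice cracker with the cake server

ROBOT

A 7-joint arm with a two-finger parallel gripper is mounted at the origin on the work surface. World frame = base frame: x ahead of the robot, y to its left, z up, the work surface at z = 0. Lengths are in m, angles in rad, forces in N, time in s.
With the tool pointing down it reaches from about 0.425 to 0.875 m from the base axis. Payload 4.7 kg.
Tool frame: the origin (TCP) lies on the mounting face of the last link; the fingertips stand 173 mm ahead of it and the grasp point (between the pads) lies 155 mm ahead of it; z points along the fingers, y is the line along which they close (so a half turn about z gives the same grasp; the last joint's range is limited). The gripper opens to 85 mm and grips with 20 to 120 N. Pads are 22 mm wide; open, the fingers measure 114 mm over their backs; the gripper's body (76 mm by 85 mm) begins 54 mm behind the grasp point. The pads swing forward as they close: fully open they stand 13 mm farther back than shut.
Start: joints at [1.259, 0.321, -0.07, 1.45, 0.023, 1.371, -0.057], TCP at [0.208, -0.616, 0.405] pointing down, gripper open.
Joint ranges: [-2.86, 2.86], [-0.3, 2.09], [-1.38, 1.24], [0.06, 2.45], [-1.56, 4.7], [0.09, 2.05], [-2.69, 2.69]. Speed limits (rad/s): [2.57, 2.57, 3.14, 3.14, 3.14, 3.14, 3.14].

INTERFACE

Orientations are given as a 3x3 rotation matrix whose columns are the frame's x, y, z axes.
In Python, from station import manip gives the robot as it stands.
- The arm moves only by the tool carry_out, never from a script. Its argument "plan" is text: rows parted by semicolons, each of 6 numbers parted by spaces: the shift along the tool's x, y, z normalised to -1 to 1, where 1 is 0.025 m, then the turn, a rotation vector about the tool's x, y, z normalised to -1 to 1, where 1 is 0.08 rad. A call has 1 to 20 rows; each row shifts and turns the commanded pose from where the row before left it, along the tool's axes as they then stand; what a row does not reach is not made up. A row lasts 1/12 s, in which the tool goes at most 41.7 mm and 7.16 degrees, less where a joint would pass 70% of its speed; a pose out of reach is approached as far as the arm can. A call with a number of a shift or a turn outside -1 to 1 is refused whole. A call with a gripper value outside its range is refused whole. "grip" is the finger opening in mm, from 0 to 85.4, set as the call begins (left out, the last holds). The fingers move at their own pace and stop on an object; "grip_force" is the grip in N (left out, the last holds). Time passes only in rows, so rows that do not move let the fingers close. It gives the time, the measured TCP pose, the force, the opening and the grip force at its end, in the units of the state.
- manip.sense(): the state, without advancing time (a new reading comes with each control period).
- manip.snapshot(name): name is "scene" or "top" or "wrist"; returns (picture, depth): 400x640x3 uint8, red, green, blue; 400x640 float32, m along the optical axis (not along the pixel's ray), 0 where there is no reading.
- manip.camera_model(name): a dict with "fovy" (degrees; the focal length in pixels is half the picture's height over the tangent of half this angle, whatever the lens; pixels are square), "cx", "cy" (the principal point, pixels), "dist" ([k1, k2, p1, p2, k3] as OpenCV has them; the pictures are not rectified), "eye" and "rotation" of the camera in the world. Camera axes: x right, y up, looking along -z (the intrinsics and any distortion apply to the point x, -y, -z); pixel columns grow to the right and rows downward; lengths in m; the calibration is good to about 2 mm. A picture is of the moment at which its call begins: read the wrist's pose just before it. camera_model takes no time and is no camera call; for the wrist camera it gives the pose at the moment of the call.
- manip.hand_in(): hands the job in; it is judged then, once.
The state is a dict: "clock": time; "qpos": joint angles; "dq": joint speeds; "effort": joint torques, N m; "position": TCP position; "tool_rot": TCP orientation; "force": force on the tool from outside, world axes, zero at the start; "torque": the same for the moment, N m; "width": finger opening in m; "grasp_force": force on a finger pad.
Only numpy, scipy, OpenCV 4.12 (cv2) and the standard library are available. Lean on these libraries where they do the work, as an engineer would, in place of code of your own. Each camera call takes 0.05 s, during which the arm holds its last target. There are 200 camera calls.

TASK

Slide the cake server's blade under the large rice cracker, lift it off the board and lower it flat onto the middle of the two-rail stand, the blade passing down into the slot between the rails. Then draw the server out and stand it back on the shelf top by itself, upright and touching neither the stand nor the board. Do not touch the cracker with the gripper or turn it over, and leave the other tea things where they are.

Things in the scene. Friction and masses are not known exactly. Their poses are not given: they have to be found in the camera images.
- cracker: large flat round rice cracker, 124 mm across, 12 mm thick, lying flat on the board; origin at the centre of its underside, z up. Its underside is flat out to 53 mm radius, then its rim rises to 5 mm at 62 mm radius. Too wide for the gripper; about 90 g
- server: cake server: flat steel blade, raised wooden handle; stands level by itself on blade and rear foot. x from handle to blade tip, z up; origin at the level of the blade underside, below the middle of the handle. Blade x 47 to 150 mm, 56 wide, 2.5 thick; neck x 47 to 55, 22 wide, up to the handle; rear foot x -49 to -41, 40 wide, same level as the blade underside. 160 g
- server_grip (a point): middle of the server's handle, 56 mm above the blade's underside; the handle is a straight bar along the server's x, 100 mm long, 22 mm wide (y), 24 mm high (z)
- server_tip (a point): middle of the front edge of the server's blade, on its underside
- board: fixed dark wooden board on which the cracker lies, 200 mm (x) by 160 mm (y), floor 6 mm thick; origin at the centre of its underside, on the shelf top. A raised edge runs across its far (+x) end, x 88 to 100 mm, its top 18 mm above the shelf, against which the cracker can be pushed; the other three sides have no edge
- stand: fixed dark wooden serving stand, 120 mm (x) by 126 mm (y); origin at the centre of its underside, on the shelf top. Base 8 mm thick; two rails along x, each 24 mm wide, tops 36 mm above the shelf, with a 78 mm wide slot between them (y -39 to 39 mm), open at the top and both ends; the server's blade fits in the slot
- shelf: fixed low pale wooden shelf, top 540 mm (x) by 1000 mm (y), 90 mm above the table; all of these things stand on it. Origin under its centre at table level
- bowl: bystander, leave alone: black raku tea bowl, 116 mm across the rim, 75 mm tall; origin at the centre of its underside
- caddy: bystander, leave alone: red lacquered tea caddy, 68 mm across, 68 mm tall; origin at the centre of its underside
- lidrest: bystander, leave alone: green bronze ring-shaped lid rest, 52 mm across, 40 mm tall; origin at the centre of its underside
- scoop: bystander, leave alone: slim bamboo tea scoop lying flat, about 185 mm long, 4 mm thick; origin at the centre of its underside (x along it)
- whisk: bystander, leave alone: bamboo tea whisk standing on its handle, 60 mm across, 85 mm tall; origin at the centre of its underside
- cup: bystander, leave alone: blue-glazed cup, 72 mm across, 70 mm tall; origin at the centre of its underside

How it is judged:
On the way, in this order (a step that is already met when the one before it is completed fails the run):
1. the cracker is carried by the server alone, at least 20 mm up off the board (height (world z) of cracker above 0.116 m and contact force between cracker and server above 0.2 N and contact force between cracker and board below 0.05 N and contact force between cracker and the arm below 0.05 N and contact force between cracker and the fingers below 0.05 N), for 0.2 s.
2. the cracker lies on the stand's rails with the server's blade still in the slot below it (horizontal distance between cracker and stand below 0.03 m and z of cracker in the frame of stand between 0.032 and 0.04 m and contact force between cracker and stand above 0.2 N and z of server_tip in the frame of stand below 0.036 m and x of server_tip in the frame of stand above -0.04 m and horizontal distance between server_tip and stand below 0.09 m), for 0.1 s.
At the end, for the whole second after the job is handed in: The cracker lies flat (within 0.08 rad) and still on the stand's rails, its centre within 25 mm of the stand's centre, its underside within 4 mm of the rail tops' height; the server stands upright (within 0.08 rad) and still on the shelf top, touching neither cracker, stand nor board (horizontal distance between cracker and stand below 0.025 m and z of cracker in the frame of stand between 0.032 and 0.04 m and angle between each of cracker, server's own z axis and vertical below 0.08 rad and contact force between cracker and stand above 0.2 N and contact force between cracker and server below 0.05 N and linear speed of each of cracker, server below 0.02 m/s and height (world z) of server between 0.085 and 0.095 m and contact force between server and shelf above 0.5 N and contact force between server and stand below 0.05 N and contact force between server and board below 0.05 N).
It fails at once if the gripper or arm presses on the cracker (over 1 N) (contact force between cracker and the fingers above 1 N or contact force between cracker and the arm above 1 N).
It fails at once if the cracker is tipped by more than 0.6 rad (angle between cracker's own z axis and vertical above 0.6 rad).
It fails at once if another tea thing is moved by more than 30 mm (distance of any of bowl, caddy, lidrest, scoop, whisk, cup from where it was at the start of the episode above 0.03 m).
It also fails if it takes over 67 s, if anything falls off the work surface, if the arm or the gripper's body presses on something with over 40 N, if the wrist force passes 120 N, or if a joint passes its speed limit or range.

## Working session

There is one attempt and no reset: what is moved stays moved. The work goes in short steps, Python scripts to look and compute and a tool call to move; the robot and the scene stay as the last step left them, time stands still between calls to the robot, and variables do not carry over. Pictures are saved under pics/ and viewed, at most 10 in all, crops included, and the job is handed in when it is done.

Besides the shell and the picture viewer there is one more tool, called in YAML: its name, and indented under it one key for each argument. carry_out: Moves the arm, as the interface text tells. Its arguments: {"type":"object","properties":{"plan":{"type":"string"},"grip":{"type":"number"},"grip_force":{"type":"number"}},"required":["plan"]}

```bash
mkdir -p pics; ls
cat > h.py <<'E'
import numpy as np, cv2
from station import manip
def cam(n):
    m=manip.camera_model(n); f=200/np.tan(np.radians(m["fovy"])/2)
    K=np.array([[f,0,m["cx"]],[0,f,m["cy"]],[0,0,1]]); return K,np.array(m["dist"],float),np.array(m["eye"]),np.array(m["rotation"])
def cloud(n):
    c=cam(n); p,d=manip.snapshot(n); return p,d,pts(c,d)
def pts(c,d):
    K,D,e,R=c; v,u=np.mgrid[0:400,0:640]
    q=cv2.undistortPoints(np.stack([u.ravel(),v.ravel()],1).astype(float)[:,None],K,D)[:,0].reshape(400,640,2)
    P=np.stack([q[...,0]*d,-q[...,1]*d,-d],-1)
    W=P@R.T+e; W[d==0]=np.nan; return W
E
python3 - <<'E'
from h import *
for n in ("scene","top"):
    p,d,W=cloud(n); cv2.imwrite(f"pics/{n}0.png",p[...,::-1]); np.savez(f"{n}0.npz",p=p,W=W)
    print(n,cam(n)[2],cam(n)[3].round(2).tolist(),(d>0).mean())
s=manip.sense(); print(s)
E
```

```text
pics
scene [1.06403482 0.61392309 0.91847529] [[-0.79, -0.46, 0.41], [0.62, -0.57, 0.55], [-0.02, 0.68, 0.73]] 0.99577734375
top [0.50043068 0.00347971 1.13299785] [[-0.02, 0.99, -0.1], [-1.0, -0.02, 0.0], [0.0, 0.1, 0.99]] 0.99624609375
{'clock': 0.1, 'qpos': array([ 1.25911161,  0.3217687 , -0.07007758,  1.45157519,  0.02262501,
        1.37079456, -0.05691175]), 'dq': array([ 0.00035723, -0.00262212,  0.00087232, -0.00367067,  0.00036054,
       -0.00130751,  0.00120551]), 'effort': array([-3.71909546e-04, -4.94879472e+01, -3.84040223e-01, -3.15210235e+01,
        1.30227412e-02,  7.48461258e-03,  6.29863052e-06]), 'position': array([ 0.20793662, -0.61564747,  0.40370854]), 'tool_rot': array([[ 9.47395087e-01,  3.20065762e-01, -6.76044982e-04],
       [ 3.20066453e-01, -9.47393703e-01,  1.62411772e-03],
       [-1.20656283e-04, -1.75506047e-03, -9.99998453e-01]]), 'force': array([-0.31478541, -0.23141739, -0.19905747]), 'torque': array([-0.02303099,  0.04485311, -0.04860234]), 'grasp_force': 0.0, 'width': 0.08527142116093318}
```

View pics/top0.png

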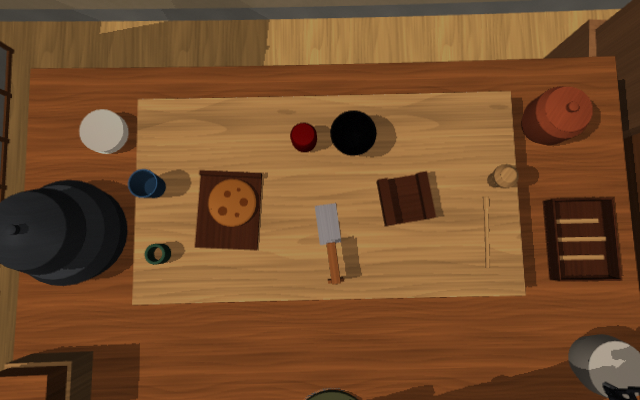

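View pics/scene0.png

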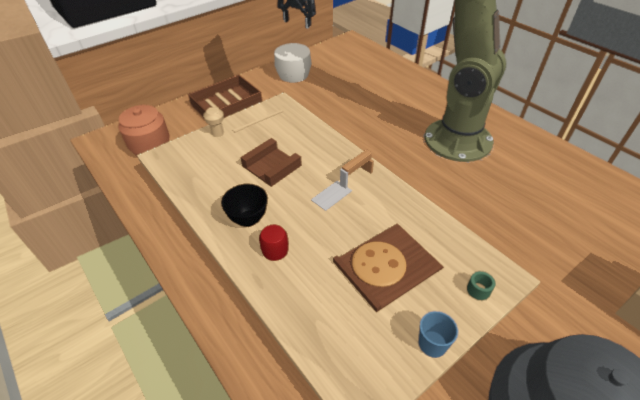

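The top view has +x up and +y left. The cracker is at (232,202) on the board at (230,210), with the raised edge at the top. The server's blade is at (328,222) and its handle at (334,262). The stand is at (406,198), with its rails roughly along x. Next I measure the poses.

Run:
```python
from h import *
K,D,e,R=cam("top"); print("f",K[0,0],D)
def rect(P,l):
    c,s,a=cv2.minAreaRect(P[:,:2].astype(np.float32)); print(l,len(P),np.round(c,4),np.round(s,4),round(a,2),"z",np.nanmedian(P[:,2]).round(4))
for n in ("top","scene"):
    f=np.load(n+"0.npz");W=f["W"];p=f["p"].astype(int);z=W[...,2];x=W[...,0];y=W[...,1]
    r,g,b=p[...,0],p[...,1],p[...,2]
    print(n)
    sh=(abs(z-.09)<.004)&(x>.3)&(x<.8)&(abs(y)<.45); print("shelf z",np.median(z[sh]))
    sel=lambda x0,x1,y0,y1,z0,z1:(x>x0)&(x<x1)&(y>y0)&(y<y1)&(z>z0)&(z<z1)
    # handle
    h=sel(.25,.6,-.12,.08,.145,.17); rect(W[h],"handle")
    bl=sel(.35,.65,-.12,.08,.07,.105)&(r-b<40)&(r>110); rect(W[bl],"blade")
    cr=sel(.4,.65,.1,.4,.1025,.115)&(r>140)&(r-b>60); 
    if cr.sum():
        rect(W[cr],"cracker"); print(cv2.minEnclosingCircle(W[cr][:,:2].astype(np.float32)))
    bd=sel(.3,.7,.1,.4,.092,.125)&((r<130)|cr); rect(W[bd],"board")
    ed=sel(.3,.7,.1,.4,.104,.125)&(r<120); rect(W[ed],"edge")
    rl=sel(.4,.65,-.35,-.1,.116,.14); rect(W[rl],"rails")
    ob=sel(.3,.8,-.5,.5,.11,.25)
    k,L,st,ce=cv2.connectedComponentsWithStats(ob.astype(np.uint8))
    for i in range(1,k):
        if st[i,4]>25: print(ce[i].round(), W[L==i].min(0).round(3),W[L==i].max(0).round(3))
```

```text
f 399.26383854479025 [0.03443731 0.         0.         0.         0.        ]
top
shelf z 0.09025764800878311
handle 396 [ 0.455  -0.0122] [0.1042 0.0218] 6.69 z 0.1581
blade 786 [ 0.5512 -0.0019] [0.1019 0.0558] 6.55 z 0.0925
cracker 1098 [0.602  0.2482] [0.1145 0.0969] 74.62 z 0.1079
((0.6097811460494995, 0.24602824449539185), 0.05791826546192169)
board 4568 [0.5827 0.277 ] [0.2304 0.2454] 0.22 z 0.0978
edge 528 [0.6214 0.2538] [0.1577 0.1419] 85.6 z 0.1079
rails 814 [ 0.6041 -0.2033] [0.1103 0.1265] 8.31 z 0.1261
[354. 139.] [ 0.714 -0.125  0.11 ] [ 0.8   -0.013  0.169]
[303. 137.] [0.739 0.022 0.11 ] [0.799 0.088 0.162]
[504. 176.] [ 0.627 -0.469  0.11 ] [ 0.684 -0.411  0.179]
[144. 184.] [0.623 0.413 0.11 ] [0.693 0.485 0.165]
[425. 195.] [ 0.556 -0.273  0.11 ] [ 0.678 -0.232  0.133]
[386. 202.] [ 0.542 -0.172  0.111] [ 0.662 -0.132  0.132]
[333. 263.] [ 0.403 -0.037  0.118] [0.508 0.003 0.163]
[156. 254.] [0.46  0.401 0.11 ] [0.509 0.452 0.136]
scene
shelf z 0.09175762536479348
handle 324 [ 0.4587 -0.0102] [0.1067 0.0258] 6.86 z 0.1586
blade 591 [ 0.5289 -0.0086] [0.1635 0.0715
[... 207 characters left out ...]
.6877 0.2512] [0.1577 0.0137] 86.09 z 0.1095
rails 556 [ 0.6045 -0.2015] [0.1107 0.1306] 8.86 z 0.127
[214. 119.] [ 0.627 -0.461  0.11 ] [ 0.686 -0.409  0.179]
[259. 151.] [ 0.558 -0.272  0.11 ] [ 0.681 -0.229  0.132]
[356. 165.] [ 0.403 -0.027  0.11 ] [0.513 0.007 0.165]
[282. 167.] [ 0.541 -0.171  0.11 ] [ 0.665 -0.128  0.131]
[248. 201.] [ 0.718 -0.126  0.11 ] [ 0.8   -0.011  0.17 ]
[276. 239.] [0.743 0.028 0.11 ] [0.8   0.091 0.163]
[380. 262.] [0.557 0.189 0.11 ] [0.667 0.304 0.115]
[343. 265.] [0.678 0.187 0.11 ] [0.691 0.219 0.112]
[482. 283.] [0.462 0.405 0.11 ] [0.513 0.456 0.136]
[365. 291.] [0.684 0.256 0.11 ] [0.698 0.311 0.113]
[437. 332.] [0.622 0.413 0.11 ] [0.697 0.485 0.166]
```

Run:
```python
from h import *
from scipy.optimize import least_squares
for n in ("top","scene"):
    f=np.load(n+"0.npz");W=f["W"].copy();W[...,2]-=.0003 if n=="top" else .0018
    p=f["p"].astype(int);z=W[...,2];x=W[...,0];y=W[...,1];r,g,b=p[...,0],p[...,1],p[...,2]
    sel=lambda x0,x1,y0,y1,z0,z1:(x>x0)&(x<x1)&(y>y0)&(y<y1)&(z>z0)&(z<z1)
    print(n)
    def rect(m,l,k=1):
        m=cv2.morphologyEx(m.astype(np.uint8),cv2.MORPH_OPEN,np.ones((2,2))) if k else m.astype(np.uint8)
        kk,L,st,_=cv2.connectedComponentsWithStats(m); 
        P=W[L==1+st[1:,4].argmax()]
        c,s,a=cv2.minAreaRect(P[:,:2].astype(np.float32)); print(l,len(P),np.round(c,4),np.round(s,4),round(a,2),"mean",P.mean(0).round(4))
        d=P[:,:2]-P[:,:2].mean(0); w=np.linalg.svd(d,full_matrices=False)[2][0]; print("   pca",np.degrees(np.arctan(w[1]/w[0])).round(2)); return P
    C=rect(sel(.5,.678,.15,.33,.1025,.115),"crk"); 
    print("   circ",np.round(cv2.minEnclosingCircle(C[:,:2].astype(np.float32))[0],4))
    rect(sel(.66,.72,.14,.36,.104,.115),"edge",0)
    rect(sel(.45,.72,.1,.4,.0935,.115),"board")
    rect(sel(.5,.7,-.3,-.2,.118,.135),"railR"); rect(sel(.5,.7,-.19,-.1,.118,.135),"railL")
    rect(sel(.35,.55,-.1,.08,.15,.165),"handle")
    rect(sel(.49,.65,-.1,.08,.08,.105)&(abs(r-b)<40),"blade")
    s=sel(.1,.9,-.45,.45,.08,.1); print("shelf front x at y=-.25,0",[np.nanmin(x[s&(abs(y-v)<.01)]).round(3) for v in(-.25,0,.2)])
```

```text
top
crk 1758 [0.6082 0.2419] [0.1177 0.1217] 89.19 mean [nan nan nan]Traceback (most recent call last):
  File "<stdin>", line 14, in <module>
  File "<stdin>", line 13, in rect
    u, s, vh = gufunc(a, signature=signature)
               ~~~~~~^^^^^^^^^^^^^^^^^^^^^^^^
    raise LinAlgError("SVD did not converge")
numpy.linalg.LinAlgError: SVD did not converge
```

```bash
cat > m.py <<'E'
from h import *
def run(n,W,p):
    W=W.copy();W[...,2]-=.0003 if n=="top" else .0018
    p=p.astype(int);z=W[...,2];x=W[...,0];y=W[...,1];r,g,b=p[...,0],p[...,1],p[...,2]
    sel=lambda x0,x1,y0,y1,z0,z1:(x>x0)&(x<x1)&(y>y0)&(y<y1)&(z>z0)&(z<z1)
    print(n)
    def rect(m,l,k=1):
        m=m.astype(np.uint8)
        kk,L,st,_=cv2.connectedComponentsWithStats(m); 
        P=W[L==1+st[1:,4].argmax()]
        c,s,a=cv2.minAreaRect(P[:,:2].astype(np.float32)); 
        d=P[:,:2]-P[:,:2].mean(0); w=np.linalg.svd(d,full_matrices=False)[2][0]; print(l,len(P),np.round(c,4),np.round(s,4),round(a,2),"mean",P.mean(0).round(4),"pca",np.degrees(np.arctan(w[1]/w[0])).round(2)); return P
    C=rect(sel(.5,.678,.15,.33,.1025,.115),"crk"); 
    print("   circ",np.round(cv2.minEnclosingCircle(C[:,:2].astype(np.float32))[0],4))
    rect(sel(.675,.72,.14,.36,.104,.115),"edge",0)
    rect(sel(.45,.72,.1,.4,.0935,.115),"board")
    rect(sel(.5,.7,-.3,-.2,.118,.135),"railR"); rect(sel(.5,.7,-.19,-.1,.118,.135),"railL")
    rect(sel(.35,.55,-.1,.08,.15,.165),"handle")
    rect(sel(.49,.65,-.1,.08,.08,.105)&(abs(r-b)<40),"blade")
    s=sel(.1,.9,-.45,.45,.08,.1); print("shelf front x at y=-.25,0",[np.nanmin(x[s&(abs(y-v)<.01)]).round(3) for v in(-.25,0,.2)])
if __name__=="__main__":
    for n in ("top","scene"):
        f=np.load(n+"0.npz"); run(n,f["W"],f["p"])
E
python3 m.py
```

```text
top
crk 1770 [0.6099 0.2447] [0.1223 0.1213] 55.08 mean [0.61   0.2436 0.1075] pca 17.51
   circ [0.6117 0.2439]
edge 290 [0.6871 0.2487] [0.1576 0.0147] 84.99 mean [0.6868 0.2472 0.1078] pca 85.45
board 4542 [0.5942 0.2537] [0.1637 0.2067] 85.27 mean [0.5937 0.2532 0.1014] pca -3.51
railR 486 [ 0.6176 -0.2525] [0.1218 0.0255] 8.15 mean [ 0.6173 -0.2522  0.1257] pca 8.22
railL 467 [ 0.6014 -0.1523] [0.1197 0.0247] 8.25 mean [ 0.601  -0.152   0.1258] pca 8.4
handle 385 [ 0.4548 -0.0122] [0.1038 0.0218] 6.69 mean [ 0.453  -0.0125  0.1578] pca 6.75
blade 803 [ 0.5512 -0.0019] [0.1019 0.0558] 6.55 mean [ 0.5521 -0.0016  0.0922] pca 6.88
shelf front x at y=-.25,0 [np.float64(0.358), np.float64(0.358), np.float64(0.358)]
scene
crk 1873 [0.6141 0.2462] [0.1224 0.1225] 37.12 mean [0.6162 0.2486 0.1079] pca -44.49
   circ [0.6135 0.2447]
edge 387 [0.6877 0.2504] [0.1594 0.0137] 86.09 mean [0.6884 0.2534 0.1078] pca 86.18
board 4929 [0.5927 0.2543] [0.1646 0.2067] 86.33 mean [0.6022 0.262  0.1018] pca -3.07
railR 300 [ 0.6196 -0.2505] [0.1216 0.0297] 8.39 mean [ 0.6216 -0.2493  0.1249] pca 8.39
railL 325 [ 0.6039 -0.1507] [0.1225 0.0294] 6.8 mean [ 0.6073 -0.149   0.125 ] pca 8.1
handle 258 [ 0.4581 -0.0107] [0.1054 0.0243] 8.33 mean [ 0.4597 -0.0089  0.1569] pca 6.48
blade 596 [ 0.5537 -0.0017] [0.1044 0.0621] 8.12 mean [0.5534 0.     0.0928] pca 5.8
shelf front x at y=-.25,0 [np.float64(0.359), np.float64(0.358), np.float64(0.359)]
```

carry_out:
  plan: "0 0 0 0 0 0.87;0 0 0 0 0 0.87;0.55 -0.9 0 0 0 0.87;0.55 -0.95 0 0 0 0;0.55 -0.95 0 0 0 0;0.55 -0.95 0 0 0 0;0.55 -0.95 0 0 0 0;0.55 -0.95 0 0 0 0;0.55 -0.95 0 0 0 0;0.55 -0.95 0 0 0 0;0.55 -0.95 0 0 0 0;0.55 -0.95 0 0 0 0;0.55 -0.95 0 0 0 0;0.55 -0.95 0 0 0 0;0.55 -0.95 0 0 0 0;0.55 -0.95 0 0 0 0;0.55 -0.95 0 0 0 0;0.55 -0.95 0 0 0 0;0.55 -0.95 0 0 0 0;0.55 -0.95 0 0 0 0"
  grip: 85

```text
clock: 1.77
position: [0.4025, -0.1615, 0.4044]
tool_rot: [[0.993, 0.117, -0.0], [0.117, -0.993, -0.0], [-0.001, 0.0, -1.0]]
force: [0.2, -0.8, -0.1]
width: 0.0849
grasp_force: 0.0
```

```bash
cat > to.py <<'E'
# usage: to.py x y z yawdeg : remaining shift in tool axes (units of 25mm) and turn (units of .08)
from h import *; import sys
from scipy.spatial.transform import Rotation as Ro
s=manip.sense(); R=np.array(s["tool_rot"]); p=np.array(s["position"])
print("t",round(s["clock"],2),"p",p.round(4),"yaw",np.degrees(np.arctan2(R[1,0],R[0,0])).round(2),"zaxis",R[:,2].round(4),"F",np.round(s["force"],1),"w",round(s["width"],4),"q",np.round(s["qpos"],2))
if len(sys.argv)>4:
    x,y,z,a=map(float,sys.argv[1:5]); a=np.radians(a); c,n=np.cos(a),np.sin(a)
    T=np.array([[c,n,0],[n,-c,0],[0,0,-1]])
    print("shift(cur axes)",(R.T@(np.array([x,y,z])-p)/.025).round(3),"shift(goal axes)",(T.T@(np.array([x,y,z])-p)/.025).round(3),"turn",(Ro.from_matrix(R.T@T).as_rotvec()/.08).round(3))
E
python3 to.py .475 -.010 .301 6.7
```

```text
t 1.77 p [ 0.4025 -0.1615  0.4044] yaw 6.7 zaxis [-5.e-04 -2.e-04 -1.e+00] F [ 0.2 -0.8 -0.1] w 0.0849 q [ 0.84 -0.14 -0.47  1.94 -0.06  1.33 -1.07]
shift(cur axes) [ 3.59  -5.68   4.135] shift(goal axes) [ 3.588 -5.68   4.137] turn [ 0.002  0.006 -0.001]
```

carry_out:
  plan: "0.45 -0.71 0 0 0 0;0.45 -0.71 0 0 0 0;0.45 -0.71 0 0 0 0;0.45 -0.71 0 0 0 0;0.45 -0.71 0 0 0 0;0.45 -0.71 0 0 0 0;0.45 -0.71 0 0 0 0;0.45 -0.71 0 0 0 0;0 0 0 0 0 0;0 0 0.6 0 0 0;0 0 0.6 0 0 0;0 0 0.6 0 0 0;0 0 0.6 0 0 0;0 0 0.6 0 0 0;0 0 0.6 0 0 0;0 0 0.35 0 0 0;0 0 0.19 0 0 0;0 0 0 0 0 0;0 0 0 0 0 0"

```text
clock: 3.35
position: [0.4753, -0.0115, 0.3015]
tool_rot: [[0.993, 0.117, 0.0], [0.117, -0.993, -0.0], [0.0, 0.0, -1.0]]
force: [0.3, -0.0, 0.0]
width: 0.0851
grasp_force: 0.0
```

```bash
python3 to.py .475 -.010 .301 6.7
python3 - <<'E'
from h import *
p,d,W=cloud("wrist"); cv2.imwrite("pics/w1.png",p[...,::-1])
P=W[(W[...,2]>.15)&(W[...,2]<.168)&(W[...,0]>.38)&(W[...,0]<.53)&(abs(W[...,1])<.05)]
print(len(P),cv2.minAreaRect(P[:,:2].astype(np.float32)) if len(P) else 0, np.median(P,0))
E
```

```text
t 3.35 p [ 0.4753 -0.0115  0.3015] yaw 6.7 zaxis [ 3.e-04 -1.e-04 -1.e+00] F [ 0.3 -0.   0. ] w 0.0851 q [ 0.66  0.07 -0.71  1.98  0.05  1.11 -1.52]
shift(cur axes) [-0.006 -0.062  0.021] shift(goal axes) [-0.006 -0.062  0.021] turn [ 0.002 -0.003 -0.001]
9502 ((0.47552159428596497, 0.012944921851158142), (0.06566005945205688, 0.06617724895477295), 6.773920059204102) [ 0.48038671 -0.00690768  0.15817559]
```

View pics/w1.png

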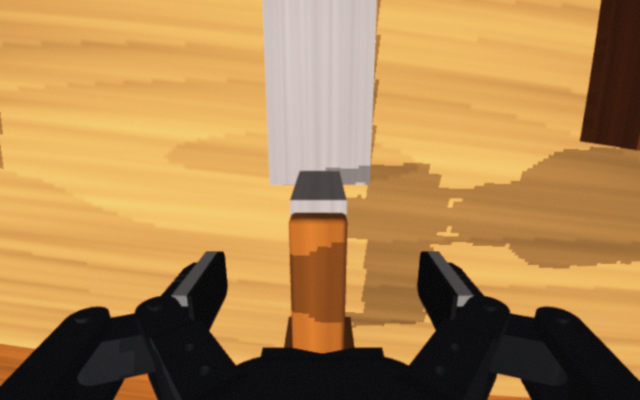

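The handle runs straight up the picture, centred at column 319 between the pads at columns 215 and 430. The neck is ahead at (320,190). It is aligned, so I close the gripper.

carry_out:
  plan: "0 0 0 0 0 0;0 0 0 0 0 0;0 0 0 0 0 0;0 0 0 0 0 0;0 0 0 0 0 0;0 0 0 0 0 0;0 0 0 0 0 0;0 0 0 0 0 0;0 0 0 0 0 0;0 0 0 0 0 0"
  grip: 10
  grip_force: 115

```text
clock: 4.23
position: [0.4752, -0.0112, 0.3014]
tool_rot: [[0.993, 0.117, 0.0], [0.117, -0.993, -0.0], [0.0, 0.0, -1.0]]
force: [-0.9, 0.3, 3.5]
width: 0.0203
grasp_force: 112.4
```

```bash
python3 to.py
```

```text
t 4.23 p [ 0.4752 -0.0112  0.3014] yaw 6.71 zaxis [ 1.e-04 -0.e+00 -1.e+00] F [-0.9  0.3  3.5] w 0.0203 q [ 0.66  0.07 -0.71  1.98  0.05  1.11 -1.52]
```

```bash
python3 to.py .400 .2595 .3614 -4.2
```

```text
t 4.23 p [ 0.4752 -0.0112  0.3014] yaw 6.71 zaxis [ 1.e-04 -0.e+00 -1.e+00] F [-0.9  0.3  3.5] w 0.0203 q [ 0.66  0.07 -0.71  1.98  0.05  1.11 -1.52]
shift(cur axes) [ -1.723 -11.106  -2.4  ] shift(goal axes) [ -3.795 -10.579  -2.4  ] turn [ 0.000e+00 -1.000e-03  2.381e+00]
```

carry_out:
  plan: "0 0 -0.3 0 0 0;0 0 -0.5 0 0 0;0 0 -0.6 0 0 0;0 0 -0.6 0 0 0;0 0 -0.4 0 0 0;0 0 0 0 0 0.5;0 0 0 0 0 0.8;0 0 0 0 0 0.7;0 0 0 0 0 0.38;0 0 0 0 0 0"

```text
clock: 5.07
position: [0.475, -0.0115, 0.361]
tool_rot: [[0.997, -0.074, -0.0], [-0.074, -0.997, -0.0], [-0.0, 0.0, -1.0]]
force: [-0.7, 1.0, -1.9]
width: 0.0203
grasp_force: 112.6
```

```bash
python3 to.py .400 .2595 .3614 -4.2
```

```text
t 5.07 p [ 0.475  -0.0115  0.361 ] yaw -4.26 zaxis [-5.e-04 -2.e-04 -1.e+00] F [-0.7  1.  -1.9] w 0.0203 q [ 0.67  0.   -0.7   1.91  0.    1.23 -1.67]
shift(cur axes) [ -3.797 -10.587  -0.015] shift(goal axes) [ -3.787 -10.591  -0.015] turn [ 0.002  0.006 -0.012]
```

carry_out:
  plan: "-0.15 -0.4 0 0 0 0;-0.26 -0.72 0 0 0 0;-0.26 -0.72 0 0 0 0;-0.26 -0.72 0 0 0 0;-0.26 -0.72 0 0 0 0;-0.26 -0.72 0 0 0 0;-0.26 -0.72 0 0 0 0;-0.26 -0.72 0 0 0 0;-0.26 -0.72 0 0 0 0;-0.26 -0.72 0 0 0 0;-0.26 -0.72 0 0 0 0;-0.26 -0.72 0 0 0 0;-0.26 -0.72 0 0 0 0;-0.26 -0.72 0 0 0 0;-0.26 -0.72 0 0 0 0;-0.2 -0.5 0 0 0 0;0 0 0 0 0 0;0 0 0 0 0 0;0 0 0 0 0 0"

```text
clock: 6.65
position: [0.3958, 0.2692, 0.361]
tool_rot: [[0.997, -0.073, -0.0], [-0.073, -0.997, -0.001], [-0.0, 0.001, -1.0]]
force: [0.9, 0.8, -0.5]
width: 0.0201
grasp_force: 112.7
```

```bash
python3 to.py .400 .2595 .3614 -4.2
python3 - <<'E'
from h import *
for n in ("top","scene"):
    p,d,W=cloud(n); cv2.imwrite(f"pics/{n}1.png",p[...,::-1]); 
    x,y,z=W[...,0],W[...,1],W[...,2]; p=p.astype(int)
    m=(x>.4)&(x<.6)&(y>.15)&(y<.35)&(z>.135)&(z<.175)&(abs(p[...,0]-p[...,2])<45)&(p[...,0]>90)
    P=W[m]; print(n,len(P))
    if len(P)>20:
        print(cv2.minAreaRect(P[:,:2].astype(np.float32)),P.max(0),np.median(P,0))
        A=np.c_[P[:,:2]-P[:,:2].mean(0),np.ones(len(P))]; print("slope",np.linalg.lstsq(A,P[:,2],rcond=None)[0])
    if n=="top": np.savez("top1.npz",p=p,W=W); cv2.imwrite("pics/c1.png",cv2.resize(p[130:330,150:350,::-1].astype(np.uint8),None,fx=3,fy=3))
E
```

```text
t 6.65 p [0.3958 0.2692 0.361 ] yaw -4.2 zaxis [-2.e-04 -1.e-03 -1.e+00] F [ 0.9  0.8 -0.5] w 0.0201 q [ 0.38  0.03 -1.04  1.89  0.03  1.24 -2.31]
shift(cur axes) [ 0.194  0.374 -0.017] shift(goal axes) [ 0.194  0.374 -0.017] turn [ 0.012  0.002 -0.001]
top 921
((0.4719540476799011, 0.2626556158065796), (0.05571283400058746, 0.10140194743871689), 85.8260726928711) [0.52451119 0.29254081 0.15796444] [0.47332755 0.26194931 0.15258471]
slope [-0.00115624  0.01125522  0.15263775]
scene 869
((0.47417187690734863, 0.2632814943790436), (0.057602304965257645, 0.10523512214422226), 85.57430267333984) [0.52858321 0.29390344 0.17461936] [0.47349943 0.26497126 0.15446395]
slope [-0.02917828  0.01807491  0.15511388]
```

View pics/c1.png

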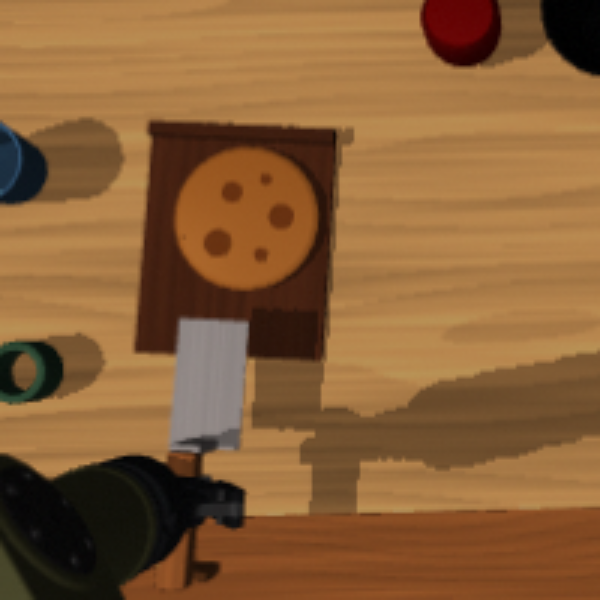

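The server is held level. Its blade lies over the board's near end at crop (210,380), about 8 mm left of the cracker's centreline at crop (247,218). I shift it right, lower it, and feel for the board.

carry_out:
  plan: "0 0.2 0 0 0 0;0 0.16 0 0 0 0;0 0 0.3 0 0 0;0 0 0.4 0 0 0;0 0 0.4 0 0 0;0 0 0.4 0 0 0;0 0 0.3 0 0 0;0 0 0.2 0 0 0;0 0 0.08 0 0 0;0 0 0 0 0 0;0 0 0 0 0 0;0 0 0 0 0 0"

```text
clock: 7.75
position: [0.3954, 0.261, 0.3096]
tool_rot: [[0.997, -0.073, 0.001], [-0.073, -0.997, 0.0], [0.001, -0.0, -1.0]]
force: [-0.3, -0.3, -1.6]
width: 0.02
grasp_force: 112.7
```

carry_out:
  plan: "0 0 0.02 0 0 0;0 0 0.02 0 0 0;0 0 0 0 0 0;0 0 0 0 0 0;0 0 0 0 0 0"

```text
clock: 8.17
position: [0.3952, 0.2607, 0.3082]
tool_rot: [[0.997, -0.073, 0.0], [-0.073, -0.997, -0.0], [0.0, 0.0, -1.0]]
force: [-0.5, 0.1, -1.6]
width: 0.02
grasp_force: 112.7
```

carry_out:
  plan: "0 0 0.02 0 0 0;0 0 0.02 0 0 0;0 0 0 0 0 0;0 0 0 0 0 0;0 0 0 0 0 0"

```text
clock: 8.58
position: [0.3952, 0.2608, 0.3072]
tool_rot: [[0.997, -0.073, 0.0], [-0.073, -0.997, -0.0], [0.0, 0.0, -1.0]]
force: [-0.0, -0.8, -0.4]
width: 0.0203
grasp_force: 112.8
```

carry_out:
  plan: "0.12 0 0.01 0 0 0;0.12 0 0 0 0 0;0.12 0 0 0 0 0;0.12 0 0 0 0 0;0.12 0 0 0 0 0;0.12 0 0 0 0 0;0.12 0 0 0 0 0;0.12 0 0 0 0 0;0.12 0 0 0 0 0;0.12 0 0 0 0 0;0.12 0 0 0 0 0;0.12 0 0 0 0 0;0.12 0 0 0 0 0;0.12 0 0 0 0 0;0.12 0 0 0 0 0;0.12 0 0 0 0 0;0 0 0 0 0 0"

```text
clock: 10.0
position: [0.4433, 0.2576, 0.3072]
tool_rot: [[0.997, -0.073, -0.0], [-0.073, -0.997, 0.001], [-0.001, -0.0, -1.0]]
force: [-4.3, 0.5, 5.9]
width: 0.0201
grasp_force: 113.7
```

```bash
cat > chk.py <<'E'
from h import *; import sys
from scipy.optimize import least_squares
n="top"
p,d,W=cloud(n); cv2.imwrite(f"pics/{sys.argv[1]}.png",p[...,::-1]); q=p.astype(int)
x,y,z=W[...,0],W[...,1],W[...,2]; z0=float(sys.argv[2]) # lower z of cracker top
ya,yb=float(sys.argv[3]),float(sys.argv[4])
hsv=cv2.cvtColor(p,cv2.COLOR_RGB2HSV)
m=(x>.5)&(x<.7)&(y>ya)&(y<yb)&(z>z0)&(z<z0+.04)&(q[...,0]-q[...,2]>60)&(q[...,0]>110)
k,L,st,_=cv2.connectedComponentsWithStats(m.astype(np.uint8)); P=W[L==1+st[1:,4].argmax()]
c,r=cv2.minEnclosingCircle(P[:,:2].astype(np.float32)); print("cracker",len(P),np.round(c,4),round(r,4),"z",np.median(P[:,2]).round(4))
A=np.c_[P[:,:2]-P[:,:2].mean(0),np.ones(len(P))]; print("slope",np.linalg.lstsq(A,P[:,2],rcond=None)[0].round(4))
E
python3 to.py; python3 chk.py t2 .1015 .15 .33
```

```text
t 10.0 p [0.4433 0.2576 0.3072] yaw -4.2 zaxis [-5.e-04  5.e-04 -1.e+00] F [-4.3  0.5  5.9] w 0.0201 q [ 0.33  0.22 -0.99  1.88  0.2   1.15 -2.38]
cracker 1609 [0.6174 0.2446] 0.0614 z 0.1094
slope [-0.0268  0.009   0.1094]
```

carry_out:
  plan: "0.12 0 0 0 0 0;0.12 0 0 0 0 0;0.12 0 0 0 0 0;0.12 0 0 0 0 0;0.12 0 0 0 0 0;0.12 0 0 0 0 0;0.12 0 0 0 0 0;0.12 0 0 0 0 0;0.12 0 0 0 0 0;0.12 0 0 0 0 0;0.12 0 0 0 0 0;0.12 0 0 0 0 0;0 0 0 0 0 0;0 0 0 0 0 0"

```text
clock: 11.22
position: [0.4787, 0.2553, 0.3074]
tool_rot: [[0.997, -0.073, -0.001], [-0.073, -0.997, 0.001], [-0.001, -0.001, -1.0]]
force: [-3.9, 1.2, 7.8]
width: 0.0204
grasp_force: 114.0
```

```bash
python3 to.py; python3 chk.py t3 .1015 .15 .33
```

```text
t 11.22 p [0.4787 0.2553 0.3074] yaw -4.17 zaxis [-9.e-04  6.e-04 -1.e+00] F [-3.9  1.2  7.8] w 0.0204 q [ 0.3   0.29 -0.96  1.81  0.26  1.17 -2.39]
cracker 1615 [0.6183 0.2472] 0.0622 z 0.1101
slope [-0.0382  0.0113  0.1101]
```

carry_out:
  plan: "0.12 0 0 0 0 0;0.12 0 0 0 0 0;0.12 0 0 0 0 0;0.12 0 0 0 0 0;0.12 0 0 0 0 0;0.12 0 0 0 0 0;0.12 0 0 0 0 0;0.12 0 0 0 0 0;0.12 0 0 0 0 0;0.12 0 0 0 0 0;0.12 0 0 0 0 0;0.12 0 0 0 0 0;0.12 0 0 0 0 0;0.12 0 0 0 0 0;0.05 0 0 0 0 0;0 0 0 0 0 0;0 0 0 0 0 0"

```text
clock: 12.68
position: [0.5214, 0.2524, 0.3074]
tool_rot: [[0.997, -0.073, -0.002], [-0.073, -0.997, 0.001], [-0.002, -0.0, -1.0]]
force: [-5.6, 1.0, 8.0]
width: 0.0202
grasp_force: 114.1
```

```bash
python3 to.py; python3 chk.py t4 .1015 .15 .33
```

```text
t 12.68 p [0.5214 0.2524 0.3074] yaw -4.16 zaxis [-1.7e-03  6.0e-04 -1.0e+00] F [-5.6  1.   8. ] w 0.0202 q [ 0.27  0.38 -0.92  1.73  0.32  1.2  -2.38]
cracker 1636 [0.6187 0.2496] 0.0619 z 0.1106
slope [0.0006 0.0098 0.1106]
```

carry_out:
  plan: "-0.04 0 0 0 0 0;-0.04 0 -0.02 0 0 0;0 0 -0.04 0 0 0;0 0 -0.06 0 0 0;0 0 -0.1 0 0 0;0 0 -0.14 0 0 0;0 0 -0.18 0 0 0;0 0 -0.2 0 0 0;0 0 -0.22 0 0 0;0 0 -0.22 0 0 0;0 0 -0.22 0 0 0;0 0 -0.22 0 0 0;0 0 -0.22 0 0 0;0 0 -0.22 0 0 0;0 0 -0.2 0 0 0;0 0 -0.14 0 0 0;0 0 -0.08 0 0 0;0 0 -0.04 0 0 0;0 0 0 0 0 0;0 0 0 0 0 0"

```text
clock: 14.4
position: [0.52, 0.2515, 0.3697]
tool_rot: [[0.997, -0.073, -0.0], [-0.073, -0.997, -0.0], [-0.0, 0.0, -1.0]]
force: [-0.1, -0.3, -2.6]
width: 0.0202
grasp_force: 112.5
```

```bash
python3 to.py .5 -.2 .37 8.25; python3 chk.py t5 .15 .15 .33; python3 -c "
import cv2;p=cv2.imread('pics/t5.png');cv2.imwrite('pics/t5c.png',cv2.resize(p[130:330,150:350],None,fx=2.5,fy=2.5))"
```

```text
t 14.4 p [0.52   0.2515 0.3697] yaw -4.21 zaxis [-4.e-04 -2.e-04 -1.e+00] F [-0.1 -0.3 -2.6] w 0.0202 q [ 0.3   0.32 -0.95  1.66  0.27  1.3  -2.34]
shift(cur axes) [ 5.260e-01  1.807e+01 -9.000e-03] shift(goal axes) [-3.3840e+00  1.7758e+01 -1.3000e-02] turn [ 0.003  0.005 -2.718]
cracker 1861 [0.6178 0.2495] 0.0624 z 0.1729
slope [0.0024 0.0098 0.1728]
```

View pics/t5c.png

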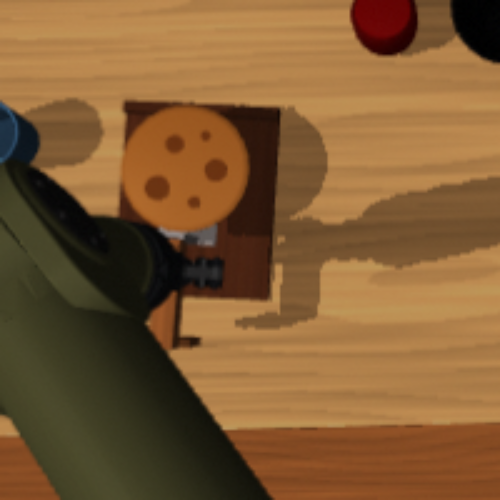

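The cracker is level on the blade, at crop (185,168) and clear of the board. I turn to the stand's heading, then traverse.

carry_out:
  plan: "0 0 0 0 0 -0.06;0 0 0 0 0 -0.12;0 0 0 0 0 -0.2;0 0 0 0 0 -0.26;0 0 0 0 0 -0.28;0 0 0 0 0 -0.28;0 0 0 0 0 -0.28;0 0 0 0 0 -0.28;0 0 0 0 0 -0.28;0 0 0 0 0 -0.26;0 0 0 0 0 -0.2;0 0 0 0 0 -0.13;0 0 0 0 0 -0.06;0 0 0 0 0 -0.03;0 0 0 0 0 0;0 0 0 0 0 0"

```text
clock: 15.78
position: [0.5201, 0.2516, 0.3699]
tool_rot: [[0.99, 0.144, -0.0], [0.144, -0.99, -0.0], [-0.0, 0.0, -1.0]]
force: [1.0, -0.5, -3.8]
width: 0.0205
grasp_force: 112.6
```

```bash
python3 to.py .5132 -.2193 .37 8.25
```

```text
t 15.78 p [0.5201 0.2516 0.3699] yaw 8.26 zaxis [-0.e+00 -1.e-04 -1.e+00] F [ 1.  -0.5 -3.8] w 0.0205 q [ 0.33  0.33 -0.99  1.66  0.28  1.31 -2.14]
shift(cur axes) [-2.978e+00  1.860e+01 -1.000e-03] shift(goal axes) [-2.975e+00  1.860e+01 -4.000e-03] turn [0.002 0.001 0.002]
```

carry_out:
  plan: "-0.016 0.1 0 0 0 0;-0.04 0.25 0 0 0 0;-0.064 0.4 0 0 0 0;-0.088 0.55 0 0 0 0;-0.088 0.55 0 0 0 0;-0.088 0.55 0 0 0 0;-0.088 0.55 0 0 0 0;-0.088 0.55 0 0 0 0;-0.088 0.55 0 0 0 0;-0.088 0.55 0 0 0 0;-0.088 0.55 0 0 0 0;-0.088 0.55 0 0 0 0;-0.088 0.55 0 0 0 0;-0.088 0.55 0 0 0 0;-0.088 0.55 0 0 0 0;-0.088 0.55 0 0 0 0;-0.088 0.55 0 0 0 0;-0.088 0.55 0 0 0 0;-0.088 0.55 0 0 0 0;-0.088 0.55 0 0 0 0"

```text
clock: 17.45
position: [0.5159, -0.0058, 0.37]
tool_rot: [[0.99, 0.143, -0.0], [0.143, -0.99, -0.001], [-0.0, 0.001, -1.0]]
force: [0.4, -0.5, -2.3]
width: 0.0202
grasp_force: 112.7
```

carry_out:
  plan: "-0.088 0.55 0 0 0 0;-0.088 0.55 0 0 0 0;-0.088 0.55 0 0 0 0;-0.088 0.55 0 0 0 0;-0.088 0.55 0 0 0 0;-0.088 0.55 0 0 0 0;-0.088 0.55 0 0 0 0;-0.088 0.55 0 0 0 0;-0.088 0.55 0 0 0 0;-0.088 0.55 0 0 0 0;-0.088 0.55 0 0 0 0;-0.088 0.55 0 0 0 0;-0.088 0.5 0 0 0 0;-0.07 0.45 0 0 0 0;-0.06 0.35 0 0 0 0;-0.04 0.25 0 0 0 0;-0.03 0.15 0 0 0 0;-0.01 0.1 0 0 0 0;0 0 0 0 0 0;0 0 0 0 0 0"

```text
clock: 19.12
position: [0.5132, -0.2162, 0.37]
tool_rot: [[0.989, 0.145, -0.0], [0.145, -0.989, 0.0], [0.0, -0.0, -1.0]]
force: [0.9, 1.0, -2.1]
width: 0.02
grasp_force: 112.7
```

```bash
python3 to.py .5132 -.2193 .37 8.25; python3 chk.py t6 .15 -.32 -.1
```

```text
t 19.12 p [ 0.5132 -0.2162  0.37  ] yaw 8.31 zaxis [-0.e+00  3.e-04 -1.e+00] F [ 0.9  1.  -2.1] w 0.02 q [ 1.01  0.21 -0.74  1.71  0.15  1.28 -1.19]
shift(cur axes) [-0.018  0.122 -0.002] shift(goal axes) [-0.018  0.122 -0.002] turn [-0.003 -0.     0.013]
cracker 1834 [ 0.6099 -0.1958] 0.0626 z 0.1733
slope [-0.0021  0.0078  0.1732]
```

carry_out:
  plan: "0 0.08 0 0 0 0;-0.018 0.042 0.04 0 0 0;0 0 0.1 0 0 0;0 0 0.16 0 0 0;0 0 0.2 0 0 0;0 0 0.2 0 0 0;0 0 0.2 0 0 0;0 0 0.18 0 0 0;0 0 0.12 0 0 0;0 0 0.08 0 0 0;0 0 0.06 0 0 0;0 0 0.06 0 0 0;0 0 0.06 0 0 0;0 0 0.08 0 0 0;0 0 0.12 0 0 0;0 0 0.12 0 0 0;0 0 0.12 0 0 0;0 0 0.1 0 0 0;0 0 0 0 0 0;0 0 0 0 0 0"

```text
clock: 20.83
position: [0.513, -0.2199, 0.3197]
tool_rot: [[0.99, 0.144, -0.0], [0.144, -0.99, 0.0], [-0.0, -0.0, -1.0]]
force: [1.0, 0.2, -1.1]
width: 0.0206
grasp_force: 112.8
```

```bash
python3 to.py .5132 -.2193 .32 8.25; python3 chk.py t7 .13 -.32 -.1
```

```text
t 20.83 p [ 0.513  -0.2199  0.3197] yaw 8.26 zaxis [-4.e-04  2.e-04 -1.e+00] F [ 1.   0.2 -1.1] w 0.0206 q [ 1.    0.26 -0.73  1.77  0.19  1.18 -1.21]
shift(cur axes) [ 0.011 -0.021 -0.011] shift(goal axes) [ 0.011 -0.021 -0.011] turn [-0.003  0.004  0.003]
cracker 1705 [ 0.6101 -0.2005] 0.0625 z 0.1379
slope [ 0.0012 -0.0023  0.1379]
```

carry_out:
  plan: "-0.08 0 0 0 0 0;-0.16 0 0 0 0 0;-0.24 0 0 0 0 0;-0.26 0 0 0 0 0;-0.26 0 0 0 0 0;-0.26 0 0 0 0 0;-0.26 0 0 0 0 0;-0.26 0 0 0 0 0;-0.26 0 0 0 0 0;-0.26 0 0 0 0 0;-0.26 0 0 0 0 0;-0.26 0 0 0 0 0;-0.26 0 0 0 0 0;-0.26 0 0 0 0 0;-0.26 0 0 0 0 0;-0.26 0 0 0 0 0;-0.26 0 0 0 0 0;-0.26 0 0 0 0 0;-0.12 0 0 0 0 0;0 0 0 0 0 0"

```text
clock: 22.55
position: [0.401, -0.2363, 0.3199]
tool_rot: [[0.99, 0.143, -0.001], [0.143, -0.99, -0.001], [-0.001, 0.0, -1.0]]
force: [-0.0, 1.1, -1.2]
width: 0.0203
grasp_force: 112.8
```

```bash
python3 to.py .475 -.0112 .3314 6.7; python3 chk.py t8 .13 -.32 -.1; python3 -c "
import cv2;p=cv2.imread('pics/t8.png');cv2.imwrite('pics/t8c.png',cv2.resize(p[130:330,300:500],None,fx=2.5,fy=2.5))"
```

```text
t 22.55 p [ 0.401  -0.2363  0.3199] yaw 8.21 zaxis [-5.e-04 -5.e-04 -1.e+00] F [-0.   1.1 -1.2] w 0.0203 q [ 1.17  0.02 -0.69  1.98  0.01  1.15 -0.96]
shift(cur axes) [ 4.216 -8.489 -0.465] shift(goal axes) [ 3.991 -8.597 -0.459] turn [0.006 0.007 0.329]
cracker 1700 [ 0.6098 -0.2007] 0.0629 z 0.138
slope [-0.0025 -0.0034  0.1379]
```

View pics/t8c.png

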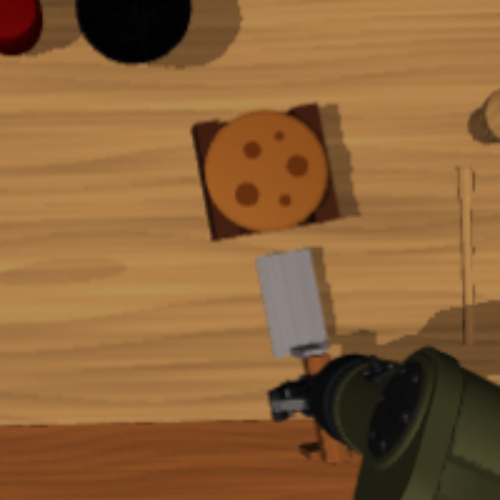

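The server's blade is clear of the stand at crop (292,300), and the cracker sits centred on the rails at (265,172). I return the server to its original spot.

carry_out:
  plan: "0 -0.4 -0.2 0 0 0.17;0 -0.8 -0.2 0 0 0.16;0 -0.9 0 0 0 0;0 -0.9 0 0 0 0;0 -0.9 0 0 0 0;0.2 -0.9 0 0 0 0;0.4 -0.9 0 0 0 0;0.5 -0.9 0 0 0 0;0.6 -0.9 0 0 0 0;0.6 -0.6 0 0 0 0;0.6 -0.3 0 0 0 0;0.6 -0.1 0 0 0 0;0.4 0 0 0 0 0;0.1 0 0 0 0 0;0 0 0 0 0 0;0 0 0 0 0 0;0 0 0 0 0 0"

```text
clock: 24.02
position: [0.4749, -0.0133, 0.3298]
tool_rot: [[0.993, 0.117, -0.001], [0.117, -0.993, -0.001], [-0.001, 0.001, -1.0]]
force: [-0.8, 0.1, -2.1]
width: 0.0205
grasp_force: 112.8
```

carry_out:
  plan: "0 0 0.2 0 0 0;0 0 0.2 0 0 0;0 0 0.2 0 0 0;0 0 0.2 0 0 0;0 0 0.15 0 0 0;0 0 0.08 0 0 0;0 0 0.04 0 0 0;0 0 0 0 0 0;0 0 0 0 0 0;0 0 0 0 0 0"

```text
clock: 24.85
position: [0.4757, -0.0133, 0.3034]
tool_rot: [[0.993, 0.118, 0.0], [0.118, -0.993, -0.0], [0.0, 0.0, -1.0]]
force: [1.2, -1.1, -0.7]
width: 0.0207
grasp_force: 112.8
```

```bash
python3 to.py .475 -.0112 .3014 6.7
```

```text
t 24.85 p [ 0.4757 -0.0133  0.3034] yaw 6.75 zaxis [ 4.e-04 -1.e-04 -1.e+00] F [ 1.2 -1.1 -0.7] w 0.0207 q [ 0.96  0.11 -1.02  1.97  0.1   1.12 -1.55]
shift(cur axes) [-0.018 -0.088  0.08 ] shift(goal axes) [-0.018 -0.088  0.08 ] turn [ 0.002 -0.005  0.011]
```

carry_out:
  plan: "0 0 0.03 0 0 0;0 0 0.03 0 0 0;0 0 0.02 0 0 0;0 0 0.01 0 0 0;0 0 0 0 0 0;0 0 0 0 0 0;0 0 0 0 0 0"

```text
clock: 25.43
position: [0.4757, -0.0133, 0.3014]
tool_rot: [[0.993, 0.118, 0.0], [0.118, -0.993, -0.0], [0.0, 0.0, -1.0]]
force: [-2.7, 0.1, 5.3]
width: 0.0202
grasp_force: 113.9
```

carry_out:
  plan: "0 0 0 0 0 0;0 0 0 0 0 0;0 0 0 0 0 0;0 0 0 0 0 0;0 0 0 0 0 0;0 0 0 0 0 0;0 0 0 0 0 0;0 0 0 0 0 0;0 0 0 0 0 0;0 0 0 0 0 0"
  grip: 70

```text
clock: 26.27
position: [0.4755, -0.0134, 0.3009]
tool_rot: [[0.993, 0.117, 0.0], [0.117, -0.993, -0.0], [-0.0, 0.0, -1.0]]
force: [-0.2, 0.1, -0.5]
width: 0.07
grasp_force: 0.0
```

carry_out:
  plan: "0 0 -0.2 0 0 0;0 0 -0.4 0 0 0;0 0 -0.6 0 0 0;0 0 -0.6 0 0 0;0 0 -0.6 0 0 0;0 0 -0.6 0 0 0;0 0 -0.6 0 0 0;0 0 -0.6 0 0 0;0 0 -0.4 0 0 0;0 0 0 0 0 0;0 0 0 0 0 0;0 0 0 0 0 0"

```text
clock: 27.27
position: [0.4753, -0.0134, 0.4153]
tool_rot: [[0.993, 0.118, -0.001], [0.118, -0.993, -0.0], [-0.001, -0.0, -1.0]]
force: [0.2, 0.4, -1.0]
width: 0.0702
grasp_force: 0.0
```

```bash
python3 to.py; python3 chk.py t9 .13 -.32 -.1
python3 - <<'E'
from h import *; from m import run
p,d,W=cloud("scene"); cv2.imwrite("pics/s9.png",p[...,::-1]); 
x,y,z=W[...,0],W[...,1],W[...,2];q=p.astype(int)
P=W[(x>.49)&(x<.65)&(abs(y)<.08)&(z>.08)&(z<.105)&(abs(q[...,0]-q[...,2])<40)&(q[...,0]>110)]
print(np.median(P,0)); A=np.c_[P[:,:2]-P[:,:2].mean(0),np.ones(len(P))]; print(np.linalg.lstsq(A,P[:,2],rcond=None)[0])
E
```

```text
t 27.27 p [ 0.4753 -0.0134  0.4153] yaw 6.75 zaxis [-0.001 -0.    -1.   ] F [ 0.2  0.4 -1. ] w 0.0702 q [ 1.01 -0.04 -1.    1.82 -0.04  1.34 -1.43]
cracker 1708 [ 0.6098 -0.2008] 0.063 z 0.138
slope [-0.0003 -0.0027  0.1379]
[ 0.55400279 -0.00191522  0.0945165 ]
[-0.0121907   0.00787726  0.09461721]
```

View pics/s9.png

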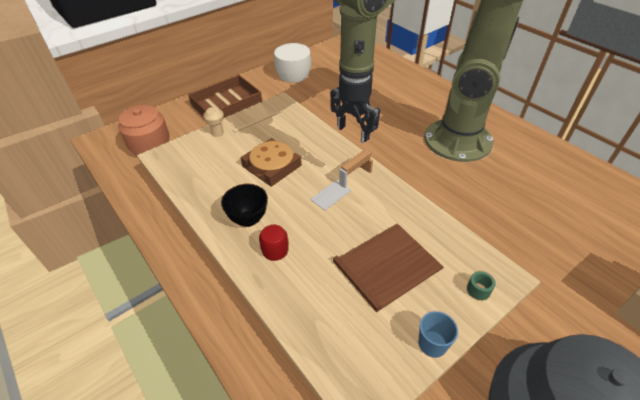

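The cracker lies flat on the stand at (272,158). The server stands by itself at (342,185), and the other tea things have not moved. I hand in.

```bash
python3 -c "
from station import manip; print(manip.hand_in())"
```

```text
the job is handed in; nothing more can be done
None
```

The job is handed in: the last camera check showed the cracker flat and centred on the stand's rails, the server standing alone on the shelf and the other tea things unmoved, but the hand-in returned no verdict.

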